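# Clamp the block and set the automatic centre punch on the cross

## Task

Wind the drill vise's crank clockwise until the jaw clamps the aluminium block tight and let go of the crank. Then take the automatic centre punch (brass ends, banded steel middle) from the wooden tool holder and stand its point, upright, on the cross scribed in the blue patch on top of the block, leaning on it lightly so that its sprung nose goes in about 3 mm without tripping. Finish while still holding it there like that; leave the other tools where they are.

Things in the scene. Friction and masses are not known exactly. Their poses are not given: they have to be found in the camera images.
- vise: blue cast drill vise on a wooden plank (205 x 140 x 38 mm), all fixed. Origin: on the bench, under the gap between the jaws; x runs along the screw from the crank end to the fixed jaw, y along the jaws, z up. Jaws 75 mm wide, tops 92 mm above the bench; fixed jaw's face at x = +20 mm. The front block that carries the screw ends at x = -85 mm, 60 mm wide, top at 94 mm.
- jaw: the sliding jaw, axes parallel to the vise's. It slides to the vise's +x, 4 mm per turn of the crank, and carries the screw and crank along. Its origin is the vise's when the crank reads 0. Gap to the block at the start: about 1 to 5 mm.
- crank (a joint): angle of the vise crank, rad: 0 = arm straight up, growing clockwise as seen from the crank end (looking along the vise's +x), which closes the jaw. Starts between 0 and 5; the jaw meets the block at about 7.9, grips harder from there (well tight at 8.4) to a dead stop at 8.7. Takes about 4 N at the knob, rising to 12 N as it tightens; stays where left, but springs back up to 0.5 if overtight.
- crank_center (a point): point on the screw's axis, 77 mm above the bench, in the same plane across the axis as the middle of the crank knob: the centre of the knob's circle. Moves along with the jaw.
- crank_knob (a point): middle of the black crank knob: a cylinder 16 mm thick, 46 mm long, along the vise's x, spinning freely on the end of the crank arm, 40 mm off the screw axis. It juts to the vise's -x; the arm lies 27 mm to the +x of this point. It can be pinched from above at any angle and led round its circle with the gripper pointing down; at its lowest it is 37 mm above the bench.
- block: loose aluminium block 30 (x, between the jaws) x 70 (y, along the jaws) x 40 mm tall, about 0.2 kg, standing on the vise bed; origin at the centre of its underside (60 mm above the bench), so its top is at 100 mm and 8 mm above the jaws.
- cross (a point): where two pale scribed lines cross in the blue patch on the block's top face, 12 mm from the block's middle towards its +y. The block shifts up to 1 mm as it is clamped.
- rack: fixed wooden tool holder, 60 (x) x 165 (y) x 62 mm tall, with three holes in a row along its y, 50 mm apart, one tool standing point down in each, in any order; origin at the centre of its underside. Pinch a tool across the row (fingers closing along the holder's x) to keep off the neighbours.
- punch: automatic centre punch, 0.12 kg, loose: body 14.5 mm thick, 101 mm long, brass lower end, banded steel middle, 17 mm wide brass cap (top 11 mm), and a sprung nose. Origin: on its axis at the body's lower end, where the nose comes out; z towards the cap. In the tool holder it stands with its origin 34 mm above the bench, 28 mm of the body in a 16 mm hole, 73 mm free above; it lifts straight out.
- punch_tip (a point): the point of the punch's nose, 24 mm below the body's lower end when the nose is out.
- nose (a joint): how far the sprung nose is pushed into the punch, m: 0 = out. Takes 2 N to start and 2 N more per mm (3 mm is 8 N); it would trip beyond 8 mm (18 N).
- awl: scratch awl with a brass ferrule and a dark wooden handle 25 mm thick, standing 68 mm out of the tool holder; leave it. Origin on its axis, 34 mm above the bench.
- chisel: cold chisel, red shank 14.5 mm thick with a steel head, standing 58 mm out of the tool holder; leave it. Origin on its axis, 34 mm above the bench.
- hammer: ball-peen hammer lying on the bench, 265 mm long along its x, head at +x; leave it. Origin on the bench under the handle.

How it is judged (in metres and radians):
On the way, in this order (a step that is already met when the one before it is completed fails the run):
1. the vise jaw is clamped tight on the block, with more than 80 N (contact force between jaw and block above 80 N), for 0.3 s.
2. the punch is held in the fingers, lifted clear of the tool holder (height (world z) of punch above 0.07 m and contact force between the fingers and punch above 3 N), for 0.2 s.
At the end, for the whole second after the job is handed in: Fingers still hold the punch, upright within 0.1 rad and still, its point on the block within 4 mm of the cross, pressing 2 to 15 N with the nose 1 to 6 mm in and touching no vise; jaw on the block with over 80 N, block level; awl and chisel within 20 mm and hammer within 30 mm of their start (horizontal distance between punch_tip and cross below 0.004 m and angle between punch's own z axis and vertical below 0.1 rad and height (world z) of punch above 0.1 m and value of joint nose between 0.001 and 0.006 m and contact force between punch and block between 2 and 15 N and contact force between the fingers and punch above 3 N and not (contact force between punch and vise above 0.2 N) and linear speed of punch below 0.01 m/s and contact force between jaw and block above 80 N and angle between block's own z axis and vertical below 0.05 rad and distance of each of awl, chisel from where it was at the start of the episode below 0.02 m and distance of hammer from where it was at the start of the episode below 0.03 m); the arm keeps its last pose, push and grip.
It fails at once if the punch trips: its nose is pushed in more than 8 mm (value of joint nose above 0.008 m).
It fails at once if the awl, the chisel or the hammer is pulled out or pushed away (distance of any of awl, chisel from where it was at the start of the episode above 0.02 m or distance of hammer from where it was at the start of the episode above 0.03 m).
It also fails if it takes over 70 s, if anything falls off the work surface, if the arm or the gripper's body presses on something with over 40 N, if the wrist force passes 120 N, or if a joint passes its speed limit or range.

## Robot

A 6-joint arm with a two-finger parallel gripper is mounted at the origin on the work surface. World frame = base frame: x ahead of the robot, y to its left, z up, the work surface at z = 0. Lengths are in mm, angles in rad, forces in N, time in s.
With the tool pointing down it reaches from about 350 to 975 mm from the base axis. Payload 7.1 kg.
Tool frame: the origin (TCP) lies midway between the tips of the shut fingers; the grasp point (between the pads) lies 19 mm behind it; z points along the fingers, y is the line along which they close (so a half turn about z gives the same grasp; the last joint's range is limited). The gripper opens to 88 mm and grips with 3 to 60 N. Pads are 20 mm wide; open, the fingers measure 115 mm over their backs; the gripper's body (75 mm by 178 mm) begins 61 mm behind the grasp point.
Start: joints at [-1.145, 0.423, 1.63, -0, 1.089, -0.019], TCP at [268.938, -564.161, 222.675] pointing down, gripper open.
Joint ranges: [-3, 3], [-0.9, 2.11], [0.09, 2.58], [-1.31, 4.45], [0.11, 2.69], [-2.54, 2.54]. Speed limits (rad/s): [2.39, 2.39, 3.01, 3.14, 3.14, 3.14].

## Interface

Orientations are given as a rotation vector (axis times angle).
In Python, from workcell import ctrl gives the robot as it stands.
- The arm moves only by the shell command python3 -m pendant 'ROWS'. ROWS is a JSON object of lists of equal length, an entry for each row: "grip": the opening, from -1 (shut) to 1 (fully open); "linear": the shift along the tool's x, y, z in mm, a list of three; "angular": the turn, a rotation vector about the tool's x, y, z in rad, a list of three. In form: {"grip": [grip, ...], "linear": [[tx, ty, tz], ...], "angular": [[ax, ay, az], ...]}. A call has 1 to 12 rows; each row shifts and turns the commanded pose from where the row before left it, along the tool's axes as they then stand; what a row does not reach is not made up. A row lasts 1/12 s, in which the tool goes at most 41.7 mm and 7.16 degrees, less where a joint would pass 70% of its speed; a pose out of reach is approached as far as the arm can. A call with a gripper value outside its range is refused whole. The fingers move at their own pace and stop on an object; the grip force is fixed at half the most. Time passes only in rows, so rows that do not move let the fingers close. It gives the time, the measured TCP pose, the force, the opening and the grip force at its end, in the units of the state.
- ctrl.get_obs(): the state, without advancing time (a new reading comes with each control period).
- ctrl.get_image(name): name is "scene" or "top"; returns the picture (480x640x3 uint8, red, green, blue); there is no depth.
- ctrl.camera_params(name): a dict with "vfov" (degrees; the focal length in pixels is half the picture's height over the tangent of half this angle, whatever the lens; pixels are square), "cx", "cy" (the principal point, pixels), "R" (3x3) and "t" (3): a world point X has camera coordinates R X + t. Camera axes: x right, y down, z forward; pixel columns grow to the right and rows downward; lengths in mm; the calibration is good to about 2 mm. A picture is of the moment at which its call begins. camera_params takes no time and is no camera call.
- ctrl.close_job(): hands the job in; it is judged then, once.
The state is a dict: "t": time; "qpos": joint angles; "qvel": joint speeds; "joint_torque": joint torques, N m; "ee_pos": TCP position; "orientation": TCP orientation; "ft_force": force on the tool from outside, world axes, zero at the start; "moment": the same for the moment, N m; "width": finger opening in mm; "grasp_force": force on a finger pad.
Only numpy, scipy, OpenCV 4.12 (cv2) and the standard library are available. Lean on these libraries where they do the work, as an engineer would, in place of code of your own. Each camera call takes 0.05 s, during which the arm holds its last target. There are 200 camera calls.

## Working session

There is one attempt and no reset: what is moved stays moved. The work goes in short steps, Python scripts to look and compute and a shell command to move; the robot and the scene stay as the last step left them, time stands still between calls to the robot, and variables do not carry over. Pictures are saved under pics/ and viewed, at most 10 in all, crops included, and the job is handed in when it is done.

```bash
mkdir -p pics; ls
python3 - <<'E'
from workcell import ctrl
import cv2,json
for n in("scene","top"):
    im=ctrl.get_image(n); cv2.imwrite(f"pics/{n}0.png",im[:,:,::-1]); p=ctrl.camera_params(n); print(n,p)
o=ctrl.get_obs(); print(o)
E
```

```text
pics
scene {'vfov': 52.359040117143536, 'cx': 314.4668698019706, 'cy': 244.10618161258697, 'R': array([[ 0.58331425,  0.81218056, -0.01035496],
       [ 0.53859762, -0.39630475, -0.74354229],
       [-0.60799431,  0.42814166, -0.66860873]]), 't': array([-244.46499301, -249.37335848, 1163.41795433])}
top {'vfov': 56.398562343409175, 'cx': 318.55983566122865, 'cy': 237.800041760026, 'R': array([[-0.00250317, -0.9999814 ,  0.00556161],
       [-0.99709912,  0.00207279, -0.07608585],
       [ 0.0760729 , -0.00573593, -0.99708576]]), 't': array([-95.99748592, 561.39202184, 910.93913802])}
{'t': 0.1, 'qpos': array([-1.14501462e+00,  4.23767650e-01,  1.63061136e+00,  8.07982754e-06,
        1.08860703e+00, -1.89870607e-02]), 'qvel': array([-0.00163051, -0.00278207, -0.00196194,  0.00277715,  0.00104072,
        0.00094186]), 'joint_torque': array([-1.12149448e-04, -5.45613849e+01, -2.74324179e+01,  6.44989195e-02,
        1.87809271e-02, -3.17192553e-05]), 'ee_pos': array([ 268.72852834, -563.71595447,  221.97828932]), 'orientation': array([-3.06289764e+00, -6.92589788e-01,  4.30920215e-04]), 'ft_force': array([ 0.58226618, -0.07886748,  0.44637797]), 'moment': array([-0.00601129, -0.0110452 ,  0.01344533]), 'grasp_force': 0.0, 'width': 88.07865753131907}
```

View pics/scene0.png

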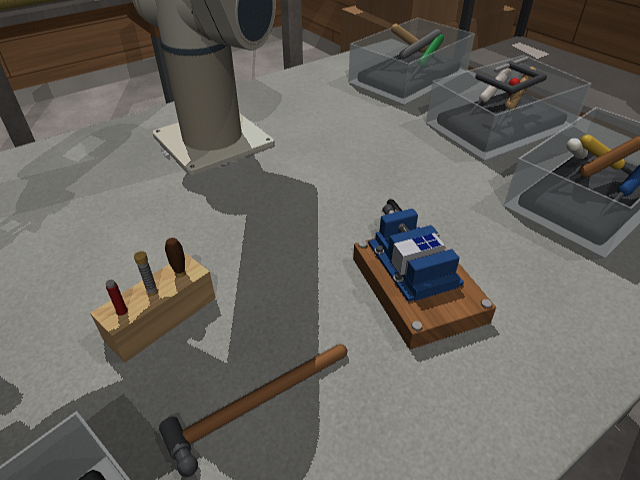

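View pics/top0.png

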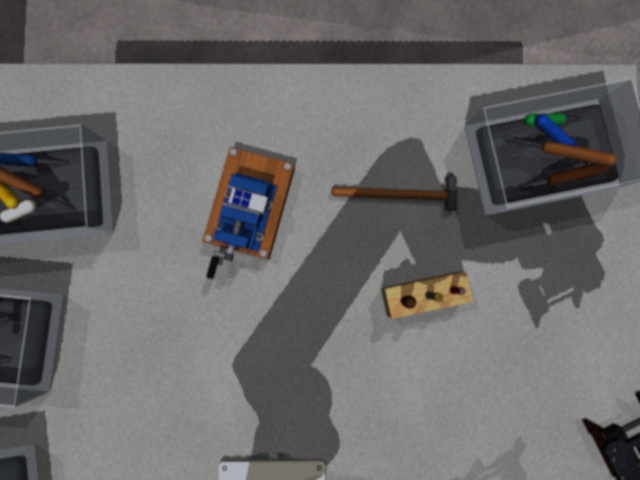

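The scene view shows the vise around (425,270) with its crank at (392,208), and the tools at chisel (115,300), punch (146,272) and awl (175,255). In the top view the vise is at (245,205), the knob at (213,267) and the rack at (430,295). Next I'll enlarge both areas.

Run:
```python
import cv2,numpy as np
s=cv2.imread("pics/scene0.png");t=cv2.imread("pics/top0.png")
def c(i,x,y,w,h,k): 
    r=cv2.resize(i[y:y+h,x:x+w],None,fx=k,fy=k,interpolation=cv2.INTER_CUBIC)
    for a in range(0,w,10): cv2.line(r,(a*k,0),(a*k,6 if a%50 else 14),(0,255,255),1)
    for a in range(0,h,10): cv2.line(r,(0,a*k),(6 if a%50 else 14,a*k),(0,255,255),1)
    return r
cv2.imwrite("pics/c1.png",np.hstack([c(t,200,140,100,150,4),c(s,370,190,100,150,4)]))
cv2.imwrite("pics/c2.png",np.hstack([c(t,380,265,100,150,4),c(s,90,230,100,150,4)])[:,:])
```

```text
(no output)
```

View pics/c1.png

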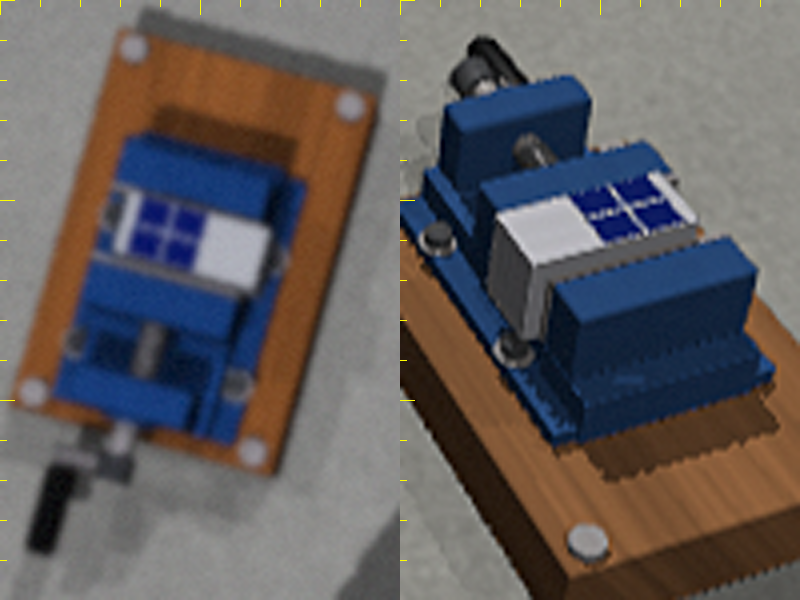

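View pics/c2.png

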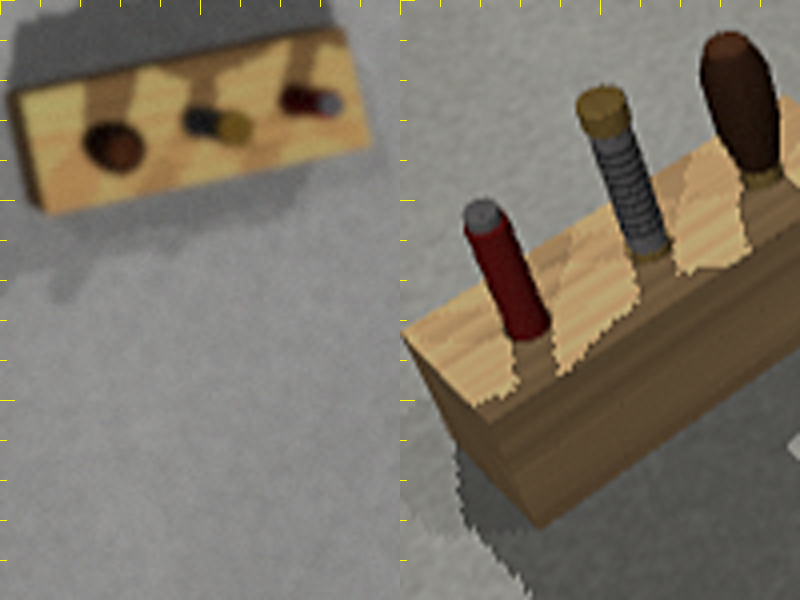

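In the crops, the cross sits at top crop (170,233) and the knob runs from (40,550) to (65,468), to the left of the hub. The punch is in the middle hole of the rack, with its cap at top (236,128) and scene (600,97). I'll fit the poses from these points.

```bash
cat > h.py <<'E'
import numpy as np
from workcell import ctrl
from scipy.optimize import least_squares
P={n:ctrl.camera_params(n) for n in("scene","top")}
F={n:240/np.tan(np.radians(P[n]["vfov"])/2) for n in P}
def proj(n,X):
    p=P[n]; c=np.asarray(X)@p["R"].T+p["t"]; return c[...,:2]/c[...,2:]*F[n]+[p["cx"],p["cy"]]
def ray(n,uv,z):
    p=P[n]; d=p["R"].T@np.append((np.array(uv)-[p["cx"],p["cy"]])/F[n],1); o=-p["R"].T@p["t"]
    return o+d*(z-o[2])/d[2]
def tf(q,X):
    c,s=np.cos(q[2]),np.sin(q[2]); X=np.asarray(X,float)
    return np.array([q[0]+c*X[0]-s*X[1],q[1]+s*X[0]+c*X[1],X[2]])
E
python3 - <<'E'
from h import *
T=lambda x,y,a,b:("top",(x/4+a-.375,y/4+b-.375)); 
v=lambda x,y:T(x,y,200,140)
s=lambda x,y:("scene",((x-400)/4+370-.375,y/4+190-.375))
r=lambda x,y:T(x,y,380,265)
rs=lambda x,y:("scene",((x-400)/4+90-.375,y/4+230-.375))
for n in P: print(n,(-P[n]["R"].T@P[n]["t"]).round())
# rack
ob=[(r(18,95),(30,82.5,62)),(r(342,30),(30,-82.5,62)),(r(370,145),(-30,-82.5,62)),(r(45,212),(-30,82.5,62)),
 (rs(490,422),(30,-82.5,62)),(rs(400,333),(-30,-82.5,62)),(rs(540,525),(30,-82.5,0)),(r(236,128),(0,0,135)),(rs(600,97),(0,0,135))]
f=lambda q:np.concatenate([proj(o[0],tf(q,X))-o[1] for o,X in ob])
S=least_squares(f,[390,-200,.2],x_scale=[100,100,1]); print("rack",S.x.round(3));print(f(S.x).reshape(-1,2).round(1).tolist())
# vise: q=x,y,yaw,plankdx, xk, theta, blockx, by
ps=[(v(118,30),(1,1,38)),(v(382,92),(1,-1,38)),(v(275,475),(-1,-1,38)),(v(12,403),(-1,1,38)),(("scene",(412,335)),(1,-1,38)),(("scene",(494,306)),(1,1,38)),(("scene",(354,245)),(-1,-1,38))]
def f(q):
    e=[proj(o[0],tf(q,(q[3]+102.5*X[0],70*X[1],X[2])))-o[1] for o,X in ps]
    k=lambda d:tf(q,(q[4]+d,-40*np.sin(q[5]),77+40*np.cos(q[5])))
    e+=[proj("top",k(-23))-v(40,550)[1],proj("top",k(23))-v(67,468)[1],proj("scene",k(-23))-s(482,42)[1]]
    for o,X in[(v(170,233),(0,12,40)),(s(645,212),(0,12,40)),(v(272,228),(15,-35,40)),(v(118,190),(15,35,40)),(s(497,218),(-15,-35,40)),(s(537,264),(15,-35,40)),(s(700,222),(15,35,40))]:
        e.append(proj(o[0],tf(q,(q[6]+X[0],q[7]+X[1],60+X[2])))-o[1])
    for o,X in [(s(590,90),(-85,30,94)),(v(190,402),(-85,-30,94)),(v(60,372),(-85,30,94)),(s(551,292),(20,-37.5,92)),(s(727,240),(20,37.5,92))]:
        e.append(proj(o[0],tf(q,X))-o[1])
    return np.concatenate(e)
S=least_squares(f,[600,120,-.2,0,-130,4.7,0,0],x_scale=[100,100,1,10,100,1,10,10],loss="soft_l1"); q=S.x;print("vise",q.round(3));print(f(q).reshape(-1,2).round(1).tolist())
print("knob",tf(q,(q[4],-40*np.sin(q[5]),77+40*np.cos(q[5]))),"cross",tf(q,(q[6],q[7]+12,100)), ray("top",v(170,233)[1],100),ray("scene",s(645,212)[1],100))
E
```

```text
scene [ 984. -398.  590.]
top [490. -92. 952.]
rack [ 4.45007e+02 -3.12573e+02  2.05000e-01]
[[-0.4, -0.0], [-0.3, -1.0], [-0.3, 0.0], [-0.5, 0.7], [-0.4, -0.0], [-0.3, -0.8], [-0.4, 1.0], [-0.9, 0.0], [-0.5, 0.3]]
vise [ 6.37858e+02  4.66100e+01 -2.63000e-01 -2.36700e+00 -1.49304e+02
  4.06400e+00 -4.97800e+00 -6.34800e+00]
[[-0.1, -1.7], [-1.0, -0.0], [-0.5, -0.2], [-0.9, 0.2], [-1.0, -0.1], [1.2, 1.2], [-2.5, -1.4], [-0.7, 0.4], [-1.1, -1.4], [-2.0, 0.8], [-1.9, -1.1], [-4.6, -0.6], [-1.7, -1.1], [1.7, -0.9], [-0.3, -0.7], [-0.7, 0.6], [0.3, -0.6], [-3.4, -1.2], [0.3, 1.8], [2.6, 1.3], [0.9, 1.3], [1.4, 1.6]]
knob [501.9430828  116.14505625  52.83865737] cross [634.51745876  53.35976892 100.        ] [632.3443326   49.66940397 100.        ] [639.58941905  57.97618976 100.        ]
```

```bash
cat > fit.py <<'E'
from h import *
import cv2
v=lambda x,y:("top",(x/4+200-.1,y/4+140-.1))
s=lambda x,y:("scene",((x-400)/4+370-.1,y/4+190-.1))
ps=[(v(118,30),(1,1,38)),(v(382,92),(1,-1,38)),(v(275,475),(-1,-1,38)),(v(12,403),(-1,1,38)),(("scene",(412,335)),(1,-1,38)),(("scene",(494,306)),(1,1,38)),(("scene",(354,245)),(-1,-1,38))]
def W(q):
    L=[]
    for o,X in ps: L.append((o,tf(q,(q[3]+102.5*X[0],70*X[1],X[2]))))
    k=lambda d:tf(q,(q[4]+d,-40*np.sin(q[5]),77+40*np.cos(q[5])))
    L+=[(v(40,550),k(-23)),(v(67,468),k(23)),(s(482,42),k(-23))]
    for o,X in[(v(168,233),(0,12,40)),(s(629,210),(0,12,40)),(v(272,226),(15,-35,40)),(v(118,190),(15,35,40)),(s(497,218),(-15,-35,40)),(s(537,264),(15,-35,40)),(s(700,222),(15,35,40))]:
        L.append((o,tf(q,(q[6]+X[0],q[7]+X[1],60+X[2]))))
    for o,X in [(s(575,77),(-85,30,94)),(s(551,287),(20,-37.5,92)),(s(727,238),(20,37.5,92)),(v(190,418),(-85,-30,94)),(v(60,390),(-85,30,94))]:
        L.append((o,tf(q,X)))
    return L
f=lambda q:np.concatenate([proj(o[0],X)-o[1] for o,X in W(q)])
S=least_squares(f,[600,120,-.2,0,-130,4.2,0,0],x_scale=[100,100,1,10,100,1,10,10],loss="soft_l1"); q=S.x;print("vise",q.round(3));print(f(q).reshape(-1,2).round(1).tolist())
print("knob",tf(q,(q[4],-40*np.sin(q[5]),77+40*np.cos(q[5]))),"cross",tf(q,(q[6],q[7]+12,100)), ray("top",v(168,233)[1],100),ray("scene",s(629,210)[1],100))
k=6
ims=[]
for n,(x,y) in(("top",(200,150)),("scene",(370,190))):
    im=cv2.resize(cv2.imread(f"pics/{n}0.png")[y:y+100+25,x:x+66+44*0+34],None,fx=4,fy=4,interpolation=cv2.INTER_CUBIC)
    def ln(A,B,c):
        a,b=[(proj(n,tf(q,X))-[x,y]+.5)*4 for X in(A,B)]; cv2.line(im,tuple(int(i) for i in a),tuple(int(i) for i in b),c,1)
    def rect(x0,x1,y0,y1,z,c):
        pt=[(x0,y0,z),(x1,y0,z),(x1,y1,z),(x0,y1,z)]
        for i in range(4): ln(pt[i],pt[(i+1)%4],c)
    rect(q[3]-102.5,q[3]+102.5,-70,70,38,(0,255,0)); rect(20,20,-37.5,37.5,92,(0,0,255)); rect(-85,-85,-30,30,94,(0,0,255))
    rect(q[6]-15,q[6]+15,q[7]-35,q[7]+35,100,(0,255,255)); ln((q[6]-8,q[7]+12,100),(q[6]+8,q[7]+12,100),(0,0,255)); ln((q[6],q[7]+4,100),(q[6],q[7]+20,100),(0,0,255))
    ln((q[4]-23,-40*np.sin(q[5]),77+40*np.cos(q[5])),(q[4]+23,-40*np.sin(q[5]),77+40*np.cos(q[5])),(0,255,0));ln((q[4],0,77),(q[4]+50,0,77),(255,255,0))
    ims.append(im)
cv2.imwrite("pics/ov.png",np.hstack(ims))
E
python3 fit.py
```

```text
vise [ 6.33485e+02  4.79070e+01 -2.57000e-01  1.81000e+00 -1.44796e+02
  4.06000e+00 -2.67000e-01 -6.45400e+00]
[[-0.7, -1.7], [-1.6, -0.4], [-0.6, -0.4], [-1.0, 0.3], [-0.6, -0.3], [1.3, 0.7], [-2.7, -1.4], [-0.6, 0.3], [-1.1, -1.5], [-2.8, 0.6], [-1.7, -1.5], [-0.9, -0.3], [-2.0, -1.1], [1.3, -1.2], [-0.5, -0.8], [-0.8, 0.5], [0.0, -0.9], [-1.5, 0.1], [-0.7, 0.3], [-0.5, -0.2], [-0.5, -0.2], [1.9, -1.1]]
knob [501.52983451 115.46231919  52.71126743] cross [634.63710451  53.33915847 100.        ] [631.81209214  50.09520843 100.        ] [635.92763749  53.85561527 100.        ]
```

View pics/ov.png

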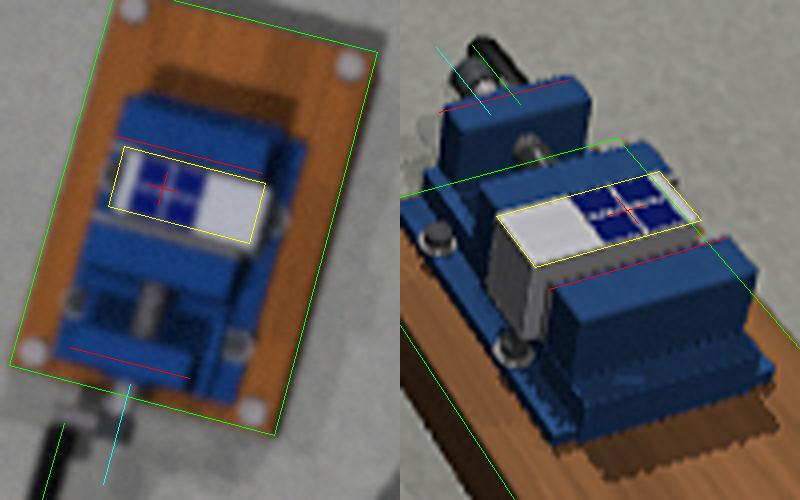

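```bash
sed -i 's/(s(482,42),k(-23))\]/(s(486,43),k(-23)),(s(504,62),k(0))]/; s/^f=.*/B=lambda n,q:q[8:10] if n=="top" else q[10:12]\nf=lambda q:np.concatenate([proj(o[0],X)+B(o[0],q)-o[1] for o,X in W(q)]+[q[8:12]*1.5])/; s/4.2,0,0\]/4.4,0,0,0,0,0,0]/; s/10,10\],loss/10,10,1,1,1,1],loss/' fit.py; python3 fit.py
python3 - <<'E'
from h import *
from scipy.spatial.transform import Rotation as Ro
R=Ro.from_rotvec(ctrl.get_obs()["orientation"]).as_matrix();print(R.round(3))
E
```

```text
vise [ 6.32734e+02  4.78240e+01 -2.61000e-01  2.51900e+00 -1.43695e+02
  4.11300e+00  0.00000e+00 -7.36100e+00  6.85000e-01  4.92000e-01
  1.24900e+00  1.61000e-01]
[[0.3, -1.3], [-0.6, 0.3], [0.0, 0.2], [-0.4, 0.7], [0.1, -0.1], [2.3, 1.1], [-1.5, -1.3], [-0.8, 0.3], [-1.3, -1.5], [-1.5, -0.3], [-0.1, 2.2], [-0.5, -0.6], [-0.4, -0.1], [-0.8, -0.1], [2.6, -0.4], [-0.1, -0.7], [-0.5, 0.6], [0.5, -0.7], [-0.4, 0.1], [0.0, 0.2], [0.3, -0.2], [0.1, 0.7], [2.4, -0.3], [1.0, 0.7], [1.9, 0.2]]
knob [502.44380728 116.84363519  54.43720053] cross [633.93239979  52.30592629 100.        ] [631.81209214  50.09520843 100.        ] [635.92763749  53.85561527 100.        ]
[[ 0.903  0.43  -0.001]
 [ 0.43  -0.903  0.001]
 [ 0.    -0.001 -1.   ]]
```

```bash
cat >> h.py <<'E'
from scipy.spatial.transform import Rotation as Ro
def st():
    o=ctrl.get_obs(); R=Ro.from_rotvec(o["orientation"]).as_matrix(); return o,R
def to(p=None,head=None):
    "tool-axis shift to world p, and tool turn to make tool z down and tool x heading=head"
    o,R=st()
    if p is not None: print("shift",(R.T@(np.array(p)-o["ee_pos"])).round(1))
    if head is not None:
        c,s=np.cos(head),np.sin(head); G=np.array([[c,s,0],[s,-c,0],[0,0,-1]]); print("turn",Ro.from_matrix(R.T@G).as_rotvec().round(4))
E
python3 -m pendant '{"grip":[0.15,0.15,0.15,0.15,0.15,0.15,0.15,0.15,0.15,0.15,0.15,0.15],"linear":[[28,-28.6,0],[28,-28.6,0],[28,-28.6,0],[28,-28.6,0],[28,-28.6,0],[28,-28.6,0],[28,-28.6,0],[28,-28.6,0],[28,-28.6,0],[28,-28.6,0],[28,-28.6,0],[28,-28.6,0]],"angular":[[0,0,0],[0,0,0],[0,0,0],[0,0,0],[0,0,0],[0,0,0],[0,0,0],[0,0,0],[0,0,0],[0,0,0],[0,0,0],[0,0,0]]}'
python3 -m pendant '{"grip":[0.15,0.15,0.15,0.15,0.15,0.15,0.15,0.15,0.15,0.15,0.15,0.15],"linear":[[28,-28.6,0],[28,-28.6,0],[28,-28.6,0],[28,-28.6,0],[28,-28.6,0],[28,-28.6,0],[0,0,0],[0,0,0],[0,0,0],[0,0,0],[0,0,0],[0,0,0]],"angular":[[0,0,0],[0,0,0],[0,0,0],[0,0,0],[0,0,0],[0,0,0],[0,0,-0.12],[0,0,-0.12],[0,0,-0.12],[0,0,-0.12],[0,0,-0.12],[0,0,-0.12]]}'
python3 -m pendant '{"grip":[0.15,0.15,0.15,0.15,0.15,0.15,0.15,0.15,0.15,0.15,0.15,0.15],"linear":[[0,0,0],[0,0,0],[0,0,0],[0,0,0],[0,0,0],[0,0,0],[0,0,0],[0,0,0],[0,0,0],[0,0,0],[0,0,0],[0,0,0]],"angular":[[0,0,-0.12],[0,0,-0.12],[0,0,-0.12],[0,0,-0.12],[0,0,-0.12],[0,0,-0.12],[0,0,-0.12],[0,0,-0.12],[0,0,-0.12],[0,0,-0.12],[0,0,-0.12],[0,0,-0.12]]}'
python3 - <<'E'
from h import *
o,R=st();print(o["qpos"])
to((497.6,118.1,150),np.pi-.261)
E
```

```text
t: 1.1
ee_pos: [424.6, -107.8, 222.7]
orientation: [-3.064, -0.693, 0.0]
ft_force: [-0.3, 0.5, 0.6]
width: 50.1
grasp_force: 0.0
t: 2.1
ee_pos: [502.1, 117.5, 222.3]
orientation: [-2.618, -1.736, 0.001]
ft_force: [-1.0, -0.3, 0.5]
width: 50.6
grasp_force: 0.0
t: 3.1
ee_pos: [502.1, 117.3, 222.4]
orientation: [-0.824, -3.031, 0.001]
ft_force: [0.1, 0.6, -0.2]
width: 50.4
grasp_force: 0.0
[ 2.06502932e-01  2.63637363e-01  1.86927223e+00  2.03514179e-05
  1.00942834e+00 -8.33462491e-01]
shift [ 4.2 -1.6 72.4]
turn [-0.0004 -0.0006 -0.2698]
```

```bash
python3 -m pendant '{"grip":[0.15,0.15,0.15,0.15,0.15,0.15,0.15,0.15,0.15,0.15],"linear":[[4.2,-1.6,20],[0,0,20],[0,0,20],[0,0,20],[0,0,20],[0,0,20],[0,0,20],[0,0,17],[0,0,15],[0,0,15]],"angular":[[0,0,-0.11],[0,0,-0.11],[0,0,-0.05],[0,0,0],[0,0,0],[0,0,0],[0,0,0],[0,0,0],[0,0,0],[0,0,0]]}'
python3 - <<'E'
from h import *
import cv2
to((497.6,118.1,35),np.pi-.261)
a=ctrl.get_image("top")[190:310,160:280,::-1];b=ctrl.get_image("scene")[150:270,340:460,::-1]
cv2.imwrite("pics/k1.png",np.hstack([cv2.resize(i,None,fx=3.3,fy=3.3,interpolation=2) for i in(a,b)]))
E
```

```text
t: 3.93
ee_pos: [497.6, 118.1, 34.5]
orientation: [-0.418, -3.113, 0.0]
ft_force: [0.7, -0.3, 0.7]
width: 50.5
grasp_force: 0.0
shift [-0.  -0.  -0.5]
turn [-0.0004 -0.0008 -0.0058]
```

View pics/k1.png

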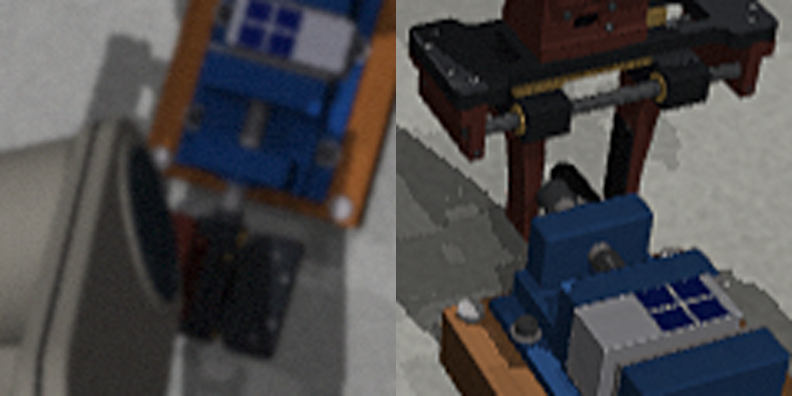

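The knob is between the open fingers, with both fingers clear of the arm, at scene crop (570,180). I'll close on it.

```bash
python3 -m pendant '{"grip":[-1,-1,-1,-1,-1,-1],"linear":[[0,0,0],[0,0,0],[0,0,0],[0,0,0],[0,0,0],[0,0,0]],"angular":[[0,0,0],[0,0,0],[0,0,0],[0,0,0],[0,0,0],[0,0,0]]}'
python3 - <<'E'
from h import *
o,R=st(); v=np.array([np.sin(.261),np.cos(.261),0]);print(o["ft_force"],"along vise y",o["ft_force"]@v, "y in vise",(o["ee_pos"]-[632.73,47.82,0])@v, o["ee_pos"])
E
```

```text
t: 4.53
ee_pos: [498.3, 118.2, 36.2]
orientation: [0.418, 3.113, 0.0]
ft_force: [-0.2, -0.1, 1.0]
width: 15.3
grasp_force: 30.0
[-0.1697487  -0.12440306  1.00950987] along vise y -0.16399294457734112 y in vise 33.32960113692272 [498.28972727 118.22596513  36.22121913]
```

```bash
cat > circ.py <<'E'
import numpy as np,sys
a,b,n=float(sys.argv[1]),float(sys.argv[2]),int(sys.argv[3])
t=np.linspace(a,b,n+1); print(",".join("[%.1f,%.1f,%.1f]"%(-.637*(b-a)/n,y,z) for y,z in zip(-40*np.diff(np.sin(t)),-40*np.diff(np.cos(t)))))
E
python3 circ.py 4.126 5.326 8; python3 circ.py 5.326 6.826 10;python3 circ.py 6.826 8.476 11
```

```text
[-0.1,2.9,-5.2],[-0.1,2.1,-5.6],[-0.1,1.3,-5.9],[-0.1,0.4,-6.0],[-0.1,-0.5,-6.0],[-0.1,-1.4,-5.8],[-0.1,-2.3,-5.5],[-0.1,-3.1,-5.1]
[-0.1,-3.8,-4.6],[-0.1,-4.5,-4.0],[-0.1,-5.0,-3.3],[-0.1,-5.4,-2.5],[-0.1,-5.8,-1.7],[-0.1,-5.9,-0.8],[-0.1,-6.0,0.1],[-0.1,-5.9,1.0],[-0.1,-5.7,1.9],[-0.1,-5.4,2.7]
[-0.1,-4.9,3.5],[-0.1,-4.3,4.2],[-0.1,-3.6,4.8],[-0.1,-2.9,5.3],[-0.1,-2.1,5.6],[-0.1,-1.2,5.9],[-0.1,-0.3,6.0],[-0.1,0.6,6.0],[-0.1,1.5,5.8],[-0.1,2.3,5.5],[-0.1,3.1,5.1]
```

```bash
python3 -m pendant '{"grip":[-1,-1,-1,-1],"linear":[[-0.1,2.9,-5.2],[-0.1,2.1,-5.6],[-0.1,1.3,-5.9],[-0.1,0.4,-6.0]],"angular":[[0,0,0],[0,0,0],[0,0,0],[0,0,0]]}'
python3 - <<'E'
from h import *
o,R=st(); print("tool force",(R.T@o["ft_force"]).round(1),"vise",(Ro.from_euler("z",.261).as_matrix()@(o["ee_pos"]-[632.73,47.82,0])).round(1))
E
```

```text
t: 4.87
ee_pos: [501.0, 126.6, 58.9]
orientation: [0.419, 3.112, 0.004]
ft_force: [1.7, 13.6, -5.7]
width: 14.9
grasp_force: 30.0
tool force [ 2.  13.6  5.8] vise [-147.6   42.1   58.9]
```

```bash
python3 -m pendant '{"grip":[-1,-1,-1],"linear":[[0,2,0],[0,1,0],[0,0,0]],"angular":[[0,0,0],[0,0,0],[0,0,0]]}'
cat > s.py <<'E'
from h import *
o,R=st(); print("tool force",(R.T@o["ft_force"]).round(1),"vise",(Ro.from_euler("z",.261).as_matrix()@(o["ee_pos"]-[632.73,47.82,0])).round(1),"tau",o["joint_torque"].round(1),o["moment"].round(2))
E
python3 s.py
```

```text
t: 5.12
ee_pos: [501.2, 127.3, 59.0]
orientation: [0.417, 3.113, -0.001]
ft_force: [0.0, -2.6, 3.6]
width: 15.5
grasp_force: 30.0
tool force [-0.7 -2.5 -3.6] vise [-147.6   42.8   59. ] tau [  1.5 -47.6 -15.8   0.4  -0.    0. ] [-0.43 -0.2   0.02]
```

```bash
python3 circ.py 4.64 5.54 6
python3 -m pendant '{"grip":[-1,-1,-1,-1,-1,-1],"linear":[[-0.1,0.0,-6.0],[-0.1,-0.9,-5.9],[-0.1,-1.8,-5.7],[-0.1,-2.6,-5.4],[-0.1,-3.4,-5.0],[-0.1,-4.1,-4.5]],"angular":[[0,0,0],[0,0,0],[0,0,0],[0,0,0],[0,0,0],[0,0,0]]}';python3 s.py
```

```text
[-0.1,-0.0,-6.0],[-0.1,-0.9,-5.9],[-0.1,-1.8,-5.7],[-0.1,-2.6,-5.4],[-0.1,-3.4,-4.9],[-0.1,-4.1,-4.4]
t: 5.62
ee_pos: [498.3, 114.8, 91.6]
orientation: [0.418, 3.113, 0.001]
ft_force: [3.0, 1.6, -4.5]
width: 15.0
grasp_force: 30.0
tool force [-2.5  2.3  4.5] vise [-147.2   30.1   91.6] tau [  0.4 -48.1 -17.1  -0.1   0.9   0.2] [ 0.15 -0.65 -0.03]
```

Forces are low and the tracking is good. I'll continue over the top.

```bash
python3 circ.py 5.54 7.04 10
python3 -m pendant '{"grip":[-1,-1,-1,-1,-1,-1,-1,-1,-1,-1],"linear":[[-0.1,-4.6,-3.8],[-0.1,-5.1,-3.1],[-0.1,-5.5,-2.3],[-0.1,-5.8,-1.5],[-0.1,-6.0,-0.6],[-0.1,-6.0,0.3],[-0.1,-5.9,1.2],[-0.1,-5.7,2.0],[-0.1,-5.3,2.9],[-0.1,-4.8,3.6]],"angular":[[0,0,0],[0,0,0],[0,0,0],[0,0,0],[0,0,0],[0,0,0],[0,0,0],[0,0,0],[0,0,0],[0,0,0]]}';python3 s.py
```

```text
[-0.1,-4.7,-3.7],[-0.1,-5.2,-3.0],[-0.1,-5.6,-2.2],[-0.1,-5.9,-1.3],[-0.1,-6.0,-0.4],[-0.1,-6.0,0.5],[-0.1,-5.8,1.4],[-0.1,-5.6,2.2],[-0.1,-5.2,3.0],[-0.1,-4.7,3.8]
t: 6.45
ee_pos: [484.9, 62.0, 92.1]
orientation: [0.419, 3.113, 0.002]
ft_force: [4.4, 9.0, -6.5]
width: 15.1
grasp_force: 30.0
tool force [-1.9  9.8  6.5] vise [-146.5  -24.4   92.1] tau [ -3.4 -47.3 -15.2  -1.5   1.8   0.3] [ 1.62 -0.9   0.15]
```

```bash
python3 circ.py 7.04 7.94 6
python3 -m pendant '{"grip":[-1,-1,-1,-1,-1,-1],"linear":[[-0.1,-4.1,4.4],[-0.1,-3.4,4.9],[-0.1,-2.6,5.4],[-0.1,-1.8,5.7],[-0.1,-0.9,5.9],[-0.1,0,6.0]],"angular":[[0,0,0],[0,0,0],[0,0,0],[0,0,0],[0,0,0],[0,0,0]]}';python3 s.py; python3 circ.py 7.94 8.54 5
```

```text
[-0.1,-4.0,4.4],[-0.1,-3.3,5.0],[-0.1,-2.5,5.4],[-0.1,-1.7,5.7],[-0.1,-0.8,5.9],[-0.1,0.1,6.0]
t: 6.95
ee_pos: [482.0, 49.4, 60.1]
orientation: [0.419, 3.113, 0.001]
ft_force: [1.0, 6.2, 3.9]
width: 15.5
grasp_force: 30.0
tool force [ 0.6  6.3 -3.9] vise [-146.   -37.4   60.1] tau [ -2.7 -44.9 -12.9  -0.8   0.9   0. ] [ 1.04 -0.44  0.14]
[-0.1,0.7,4.7],[-0.1,1.3,4.6],[-0.1,1.8,4.4],[-0.1,2.3,4.2],[-0.1,2.8,3.9]
```

```bash
python3 -m pendant '{"grip":[-1,-1,-1,-1,-1,-1,-1],"linear":[[-0.1,0.7,4.7],[-0.1,1.3,4.6],[-0.1,1.8,4.4],[-0.1,2.3,4.2],[-0.1,2.5,3.5],[0,0,0],[0,0,0]],"angular":[[0,0,0],[0,0,0],[0,0,0],[0,0,0],[0,0,0],[0,0,0],[0,0,0]]}';python3 s.py
```

```text
t: 7.53
ee_pos: [484.2, 57.1, 38.3]
orientation: [-0.418, -3.113, 0.001]
ft_force: [0.2, -1.5, -1.3]
width: 15.1
grasp_force: 30.0
tool force [-0.6 -1.4  1.3] vise [-145.9  -29.4   38.3] tau [  1.1 -47.5 -13.1   0.3   0.5  -0. ] [-0.29 -0.39 -0.04]
```

```bash
python3 -m pendant '{"grip":[-1],"linear":[[0,1.2,1.6]],"angular":[[0,0,0]]}';python3 s.py
python3 -m pendant '{"grip":[-1,-1,-1],"linear":[[0,0,0],[0,0,0],[0,0,0]],"angular":[[0,0,0],[0,0,0],[0,0,0]]}';python3 s.py
```

```text
t: 7.62
ee_pos: [484.5, 58.0, 37.0]
orientation: [-0.418, -3.113, 0.001]
ft_force: [-0.6, -6.1, 5.5]
width: 15.2
grasp_force: 30.0
tool force [-1.  -6.1 -5.5] vise [-145.9  -28.5   37. ] tau [  2.8 -45.3 -13.3   1.   -0.1  -0.2] [-0.93 -0.15 -0.06]
t: 7.87
ee_pos: [484.5, 58.1, 36.9]
orientation: [-0.418, -3.113, 0.001]
ft_force: [0.5, -5.8, 2.5]
width: 15.5
grasp_force: 30.0
tool force [-2.  -5.4 -2.5] vise [-145.9  -28.3   36.9] tau [  2.7 -46.5 -13.4   0.8   0.1  -0.1] [-0.87 -0.21 -0.05]
```

```bash
python3 -m pendant '{"grip":[0.15,0.15,0.15,0.15,0.15,0.15,0.15,0.15,0.15],"linear":[[0,0,0],[0,0,0],[0,0,0],[0,0,0],[0,0,-35],[0,0,-40],[0,0,-40],[0,0,-40],[0,0,-20]],"angular":[[0,0,0],[0,0,0],[0,0,0],[0,0,0],[0,0,0],[0,0,0],[0,0,0],[0,0,0],[0,0,0]]}'
python3 - <<'E'
from h import *
to((445,-312.6,210),1.776)
E
```

```text
t: 8.62
ee_pos: [486.4, 59.0, 216.3]
orientation: [0.417, 3.109, 0.002]
ft_force: [1.6, -1.1, 0.4]
width: 50.1
grasp_force: 0.0
shift [ -57.9 -369.4    5.8]
turn [0.0045 0.0032 1.099 ]
```

```bash
python3 -m pendant '{"grip":[0.15,0.15,0.15,0.15,0.15,0.15,0.15,0.15,0.15,0.15,1],"linear":[[-5.8,-36.9,0],[-5.8,-36.9,0],[-5.8,-36.9,0],[-5.8,-36.9,0],[-5.8,-36.9,0],[-5.8,-36.9,0],[-5.8,-36.9,0],[-5.8,-36.9,0],[-5.8,-36.9,0],[-5.8,-36.9,0],[0,0,0]],"angular":[[0,0,0],[0,0,0],[0,0,0],[0,0,0],[0,0,0],[0,0,0],[0,0,0],[0,0,0],[0,0,0],[0,0,0],[0,0,0]]}'
python3 -m pendant '{"grip":[1,1,1,1,1,1,1,1,1,1,1],"linear":[[0,0,0],[0,0,0],[0,0,0],[0,0,0],[0,0,0],[0,0,0],[0,0,0],[0,0,0],[0,0,0],[0,0,0],[0,0,0]],"angular":[[0,0,0.11],[0,0,0.11],[0,0,0.11],[0,0,0.11],[0,0,0.11],[0,0,0.11],[0,0,0.11],[0,0,0.11],[0,0,0.11],[0,0,0.11],[0,0,0]]}'
python3 - <<'E'
from h import *
import cv2
to((445,-312.6,140),1.776)
a=ctrl.get_image("top")[140:290,190:310,::-1];b=ctrl.get_image("scene")[180:330,350:470,::-1]
cv2.imwrite("pics/k2.png",np.hstack([cv2.resize(i,None,fx=3.3,fy=3.3,interpolation=2) for i in(a,b)]))
E
```

```text
t: 9.53
ee_pos: [443.2, -317.9, 212.0]
orientation: [0.424, 3.111, -0.003]
ft_force: [-0.2, -0.3, 0.5]
width: 54.5
grasp_force: 0.0
t: 10.45
ee_pos: [443.5, -311.6, 211.7]
orientation: [-1.987, -2.432, -0.0]
ft_force: [0.6, 0.2, 0.4]
width: 87.9
grasp_force: 0.0
shift [-1.3  1.3 71.7]
turn [-0.0003 -0.0008 -0.0046]
```

View pics/k2.png

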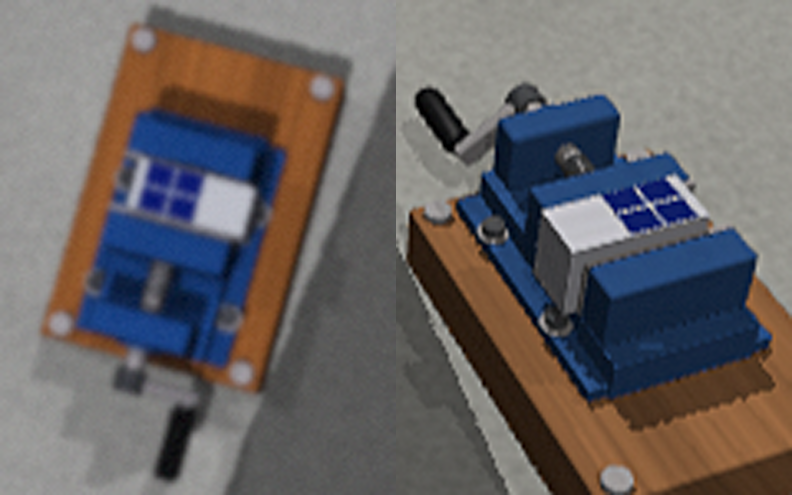

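The crank now points low on the −y side, with its knob at scene (363,217) and top (242,273). The cross is at scene (425.5,242.7) and top (242,198). I'll check the angle numerically.

Run:
```python
from h import *
q0=(632.73,47.82,-.261)
b={"top":np.array([.7,.5]),"scene":np.array([1.25,.16])}
k=lambda p,d=0:tf(q0,(p[0]+d,2.8-40*np.sin(p[1]),77+40*np.cos(p[1])))
f=lambda p:np.concatenate([proj("scene",k(p))+b["scene"]-[363.3,217],proj("top",k(p))+b["top"]-[242.1,273.3]])
S=least_squares(f,[-141,8.5],x_scale=[10,1]);print(S.x,S.fun)
print(ray("scene",[425.5,242.7],100),ray("scene",np.array([425.5,242.7])-b["scene"],100),ray("top",[242.1,198.2],100),ray("top",np.array([242.1,198.2])-b["top"],100))
```

```text
[-141.88164932    8.48508206] [ 1.00725081 -0.36352662  0.66971783  0.43780133]
[634.94566469  51.38113418 100.        ] [633.58061795  50.13415409 100.        ] [631.71459683  49.71073709 100.        ] [632.68567933  51.06308358 100.        ]
```

θ ≈ 8.5, so the vise is tight. Now for the punch.

```bash
python3 -m pendant '{"grip":[1,1,1,1,1,1,1],"linear":[[-1.3,1.3,20],[0,0,30],[0,0,30],[0,0,25],[0,0,15],[0,0,10.7],[0,0,0]],"angular":[[0,0,0],[0,0,0],[0,0,0],[0,0,0],[0,0,0],[0,0,0],[0,0,0]]}'
python3 -m pendant '{"grip":[-1,-1,-1,-1,-1,-1,-1,-1],"linear":[[0,0,0],[0,0,0],[0,0,0],[0,0,0],[0,0,0],[0,0,0],[0,0,0],[0,0,0]],"angular":[[0,0,0],[0,0,0],[0,0,0],[0,0,0],[0,0,0],[0,0,0],[0,0,0],[0,0,0]]}';python3 s.py
```

```text
t: 11.13
ee_pos: [444.0, -312.5, 79.2]
orientation: [-1.979, -2.435, 0.0]
ft_force: [0.0, 0.1, 0.3]
width: 87.4
grasp_force: 0.0
t: 11.8
ee_pos: [445.2, -313.6, 81.4]
orientation: [1.983, 2.436, 0.0]
ft_force: [-0.4, -0.1, -0.3]
width: 37.7
grasp_force: 0.0
tool force [ 0.  -0.4  0.3] vise [ -87.9 -397.6   81.4] tau [  0.  -51.1 -18.6   0.    0.1  -0. ] [-0.06 -0.1  -0.01]
```

```bash
python3 -m pendant '{"grip":[-1,-1,-1,-1,-1,-1],"linear":[[0,0,0],[0,0,0],[0,0,0],[0,0,0],[0,0,0],[0,0,0]],"angular":[[0,0,0],[0,0,0],[0,0,0],[0,0,0],[0,0,0],[0,0,0]]}';python3 s.py
```

```text
t: 12.3
ee_pos: [445.1, -313.5, 81.1]
orientation: [-1.984, -2.436, 0.0]
ft_force: [0.2, -0.2, -0.7]
width: 16.1
grasp_force: 30.0
tool force [-0.2  0.1  0.7] vise [ -88.  -397.5   81.1] tau [ -0.  -51.  -18.6   0.    0.1  -0. ] [-0.03 -0.1   0.02]
```

```bash
python3 -m pendant '{"grip":[-1,-1,-1,-1,-1,-1,-1,-1,-1],"linear":[[0,0,-10],[0,0,-10],[0,0,-15],[0,0,-20],[0,0,-25],[0,0,-25],[0,0,-25],[0,0,0],[0,0,0]],"angular":[[0,0,0],[0,0,0],[0,0,0],[0,0,0],[0,0,0],[0,0,0],[0,0,0],[0,0,0],[0,0,0]]}';python3 s.py
python3 - <<'E'
from h import *
import cv2
to((633,50.6,211))
o,R=st()
p=proj("scene",o["ee_pos"]); x,y=(p-60).astype(int); print(x,y,p)
b=ctrl.get_image("scene")[y:y+130,x:x+120,::-1]
cv2.imwrite("pics/g1.png",cv2.resize(b,None,fx=4,fy=4,interpolation=2))
# projected axis points below grasp
for d in(0,-20,-40,-58,-71): print(d,proj("scene",o["ee_pos"]+[0,0,d]).round(1))
E
```

```text
t: 13.05
ee_pos: [445.8, -314.1, 213.2]
orientation: [1.981, 2.433, 0.0]
ft_force: [-0.2, 0.0, -1.9]
width: 16.2
grasp_force: 30.0
tool force [ 0.1 -0.2  1.9] vise [ -87.2 -397.8  213.2] tau [  0.  -49.  -27.6   0.    0.2   0. ] [-0.03 -0.1   0.04]
shift [319.2 257.1   1.9]
62 149 [122.72721567 209.74605715]
0 [122.7 209.7]
-20 [127. 222.]
-40 [131.  233.8]
-58 [134.5 244. ]
-71 [137.  251.1]
```

View pics/g1.png

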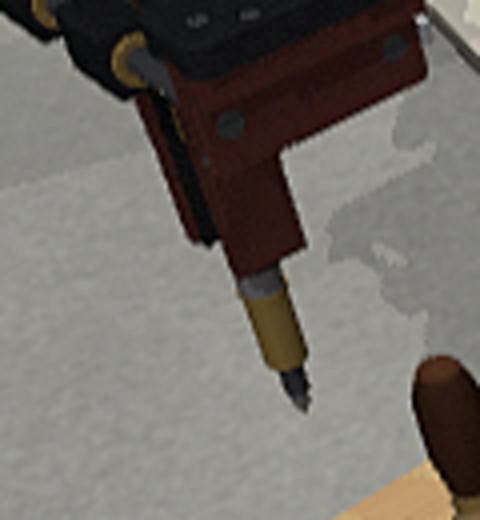

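The punch is held upright, with its tip at scene (138.5,251.5), about where a vertical punch under the TCP should be. I'll carry it over the cross.

```bash
python3 -m pendant '{"grip":[-1,-1,-1,-1,-1,-1,-1,-1,-1,-1,-1,-1],"linear":[[13,10.7,0],[26.6,21.4,0],[26.6,21.4,0],[26.6,21.4,0],[26.6,21.4,0],[26.6,21.4,0],[26.6,21.4,0],[26.6,21.4,0],[26.6,21.4,0],[26.6,21.4,0],[26.6,21.4,0],[26.6,21.4,0]],"angular":[[0,0,0],[0,0,0],[0,0,0],[0,0,0],[0,0,0],[0,0,0],[0,0,0],[0,0,0],[0,0,0],[0,0,0],[0,0,0],[0,0,0]]}'
python3 -m pendant '{"grip":[-1,-1,-1,-1,-1],"linear":[[20,16,0],[20,16,12],[0,0,12],[0,0,5],[0,0,0]],"angular":[[0,0,0],[0,0,0],[0,0,0],[0,0,0],[0,0,0]]}'
python3 - <<'E'
from h import *
to((633,50.4,180))
E
```

```text
t: 14.1
ee_pos: [623.5, 37.2, 209.1]
orientation: [-1.982, -2.434, 0.004]
ft_force: [2.1, -0.0, -1.9]
width: 15.8
grasp_force: 30.0
t: 14.52
ee_pos: [645.0, 80.6, 178.8]
orientation: [-1.981, -2.433, 0.007]
ft_force: [-0.2, -0.3, -2.2]
width: 15.8
grasp_force: 30.0
shift [-27.2 -17.9  -1.1]
```

```bash
python3 -m pendant '{"grip":[-1,-1,-1,-1],"linear":[[-14,-9,-1],[-13,-9,0],[0,0,0],[0,0,0]],"angular":[[0,0,0],[0,0,0],[0,0,0],[0,0,0]]}'
python3 - <<'E'
from h import *
import cv2
o,R=st(); print(o["ee_pos"])
a=ctrl.get_image("top")[150:270,190:290,::-1];b=ctrl.get_image("scene")[180:300,370:470,::-1]
cv2.imwrite("pics/k3.png",np.hstack([cv2.resize(i,None,fx=4,fy=4,interpolation=2) for i in(a,b)]))
for n in P: print(n,proj(n,o["ee_pos"]+[0,0,-71]),proj(n,[633,50.4,100]),proj(n,[643,50.4,100]),proj(n,[633,60.4,100]))
E
```

```text
t: 14.85
ee_pos: [634.8, 48.9, 183.9]
orientation: [1.987, 2.433, 0.0]
ft_force: [-0.0, -0.2, -1.5]
width: 16.0
grasp_force: 30.0
[634.80829031  48.85401524 183.91555947]
scene [425.44920925 236.82222727] [424.09837382 242.26265939] [428.93092154 245.86299085] [428.837759   239.65023997]
top [241.44529866 195.45665742] [241.74755696 197.5372832 ] [241.8024834  192.38234983] [236.531912   197.54539529]
```

View pics/k3.png

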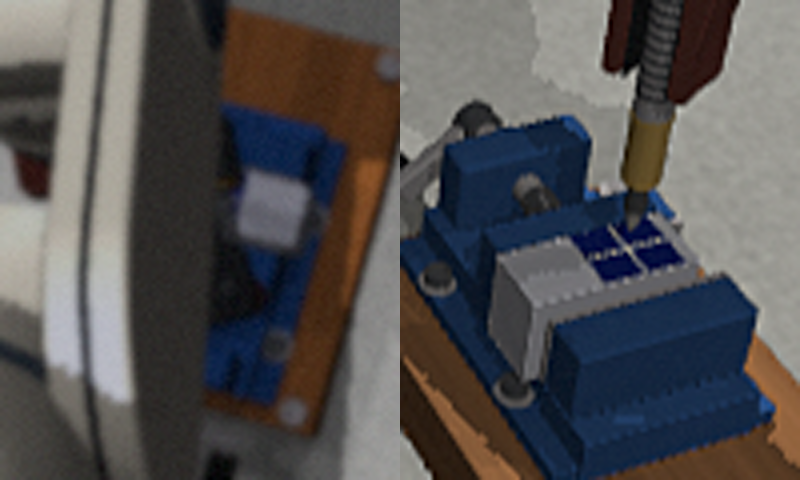

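Only the scene view is useful here: the tip is at (428.0,237.7) and the cross at about (426.5,242.1). I'll work out the correction from their difference.

Run:
```python
from h import *
o,R=st()
for c in([426,242.2],[426.75,242.0]):
    g=ray("scene",np.array(c)-([428,237.75]-proj("scene",o["ee_pos"]+[0,0,-71])),100); print(g); to((g[0],g[1],183.9))
```

```text
[631.44933686  52.5660444  100.        ]
shift [ 3.2 -3.4  0. ]
[631.7932277   53.79857666 100.        ]
shift [ 4.3 -2.8  0. ]
```

```bash
python3 -m pendant '{"grip":[-1,-1,-1,-1],"linear":[[1.8,-1.6,4],[1.8,-1.6,4],[0,0,0],[0,0,0]],"angular":[[0,0,0],[0,0,0],[0,0,0],[0,0,0]]}'
python3 - <<'E'
from h import *
import cv2
o,R=st(); print(o["ee_pos"])
full=np.zeros((480,640,3),np.uint8)
k2=cv2.resize(cv2.imread("pics/k2.png")[:,396:],(120,150),interpolation=cv2.INTER_AREA); full[180:330,350:470]=k2
now=ctrl.get_image("scene")[:,:,::-1].copy(); cv2.imwrite("pics/now.png",now)
ax=np.arange(-9,9.01,.25)
for nm,im in(("k2",full),("now",now)):
  for n,b in(("scene",im),):
    g=np.array([[tf((633,51,-.261),(x,y,100)) for y in ax] for x in ax]); uv=proj(n,g.reshape(-1,3)).astype(np.float32).reshape(len(ax),len(ax),2)
    r=cv2.remap(b,uv[...,0],uv[...,1],cv2.INTER_CUBIC)[...,2].astype(float)
    print(nm,"x-profile",[(a,round(v)) for a,v in zip(ax[::4],np.median(r,1)[::4])]); print("y-profile",[(a,round(v)) for a,v in zip(ax[::4],np.median(r,0)[::4])])
x,y=(proj("scene",[633,51,100])-[40,45]).astype(int)
print(x,y); c=cv2.resize(now[y:y+75,x:x+80],None,fx=8,fy=8,interpolation=cv2.INTER_CUBIC); cv2.imwrite("pics/k4.png",c)
print(proj("scene",o["ee_pos"]+[0,0,-71]))
E
```

```text
t: 15.28
ee_pos: [630.9, 54.5, 174.6]
orientation: [-1.982, -2.436, 0.001]
ft_force: [-0.1, -0.5, -1.0]
width: 16.1
grasp_force: 30.0
[630.93824613  54.45164285 174.59506274]
k2 x-profile [(np.float64(-9.0), 16), (np.float64(-8.0), 17), (np.float64(-7.0), 17), (np.float64(-6.0), 14), (np.float64(-5.0), 9), (np.float64(-4.0), 10), (np.float64(-3.0), 31), (np.float64(-2.0), 66), (np.float64(-1.0), 99), (np.float64(0.0), 114), (np.float64(1.0), 103), (np.float64(2.0), 68), (np.float64(3.0), 28), (np.float64(4.0), 7), (np.float64(5.0), 10), (np.float64(6.0), 12), (np.float64(7.0), 15), (np.float64(8.0), 16), (np.float64(9.0), 15)]
y-profile [(np.float64(-9.0), 14), (np.float64(-8.0), 15), (np.float64(-7.0), 17), (np.float64(-6.0), 16), (np.float64(-5.0), 17), (np.float64(-4.0), 17), (np.float64(-3.0), 16), (np.float64(-2.0), 12), (np.float64(-1.0), 7), (np.float64(0.0), 6), (np.float64(1.0), 36), (np.float64(2.0), 100), (np.float64(3.0), 144), (np.float64(4.0), 116), (np.float64(5.0), 48), (np.float64(6.0), 7), (np.float64(7.0), 5), (np.float64(8.0), 13), (np.float64(9.0), 16)]
now x-pro
[... 224 characters left out ...]
at64(0.0), 91), (np.float64(1.0), 84), (np.float64(2.0), 52), (np.float64(3.0), 13), (np.float64(4.0), 0), (np.float64(5.0), 1), (np.float64(6.0), 5), (np.float64(7.0), 8), (np.float64(8.0), 8), (np.float64(9.0), 8)]
y-profile [(np.float64(-9.0), 9), (np.float64(-8.0), 11), (np.float64(-7.0), 8), (np.float64(-6.0), 7), (np.float64(-5.0), 9), (np.float64(-4.0), 7), (np.float64(-3.0), 6), (np.float64(-2.0), 5), (np.float64(-1.0), 1), (np.float64(0.0), 0), (np.float64(1.0), 16), (np.float64(2.0), 73), (np.float64(3.0), 120), (np.float64(4.0), 85), (np.float64(5.0), 25), (np.float64(6.0), 0), (np.float64(7.0), 16), (np.float64(8.0), 26), (np.float64(9.0), 19)]
384 197
[425.37529639 238.6790596 ]
```

View pics/k4.png

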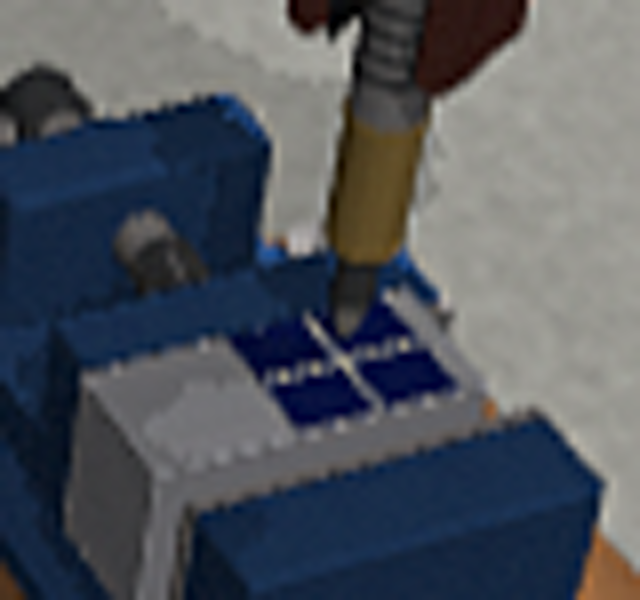

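Tip at (426.7,238.8) and cross at about (426.3,241.7), with the tip a few mm above the block. The TCP readings are noisy, so I'll average several before correcting.

```bash
for i in 1 2 3 4 5 6; do python3 -m pendant '{"grip":[-1],"linear":[[0,0,0]],"angular":[[0,0,0]]}' | grep ee_pos; done
python3 - <<'E'
from h import *
for z in(102,103,104):
    d=ray("scene",[426.3,241.7],100)-ray("scene",[426.7,238.8],z); o,R=st(); print(z,d.round(1),(R.T@d).round(1))
E
```

```text
ee_pos: [631.5, 54.3, 175.1]
ee_pos: [631.6, 54.2, 175.2]
ee_pos: [631.6, 54.1, 175.3]
ee_pos: [631.5, 54.0, 175.2]
ee_pos: [631.5, 54.0, 175.2]
ee_pos: [631.5, 54.0, 175.2]
102 [ 2.9 -3.4 -2. ] [-3.9  2.1  2. ]
103 [ 2.2 -2.4 -3. ] [-2.8  1.6  3. ]
104 [ 1.4 -1.5 -4. ] [-1.8  1.1  4. ]
```

```bash
python3 -m pendant '{"grip":[-1,-1,-1,-1,-1,-1],"linear":[[-1,0.5,1],[-1,0.5,1],[0,0,1],[0,0,0],[0,0,0],[0,0,0]],"angular":[[0,0,0],[0,0,0],[0,0,0],[0,0,0],[0,0,0],[0,0,0]]}'; for i in 1 2 3 4; do python3 -m pendant '{"grip":[-1,-1,-1],"linear":[[0,0,1],[0,0,0],[0,0,0]],"angular":[[0,0,0],[0,0,0],[0,0,0]]}' | egrep 'ee_pos|ft_f'; done
```

```text
t: 16.33
ee_pos: [632.8, 52.3, 172.1]
orientation: [-1.984, -2.436, 0.0]
ft_force: [0.2, 0.7, -1.2]
width: 15.9
grasp_force: 30.0
ee_pos: [632.8, 52.3, 171.2]
ft_force: [-0.5, -0.9, -0.5]
ee_pos: [633.0, 52.3, 170.4]
ft_force: [-0.6, 0.5, 0.9]
ee_pos: [633.0, 52.3, 169.4]
ft_force: [0.7, -0.9, 2.2]
ee_pos: [633.0, 52.3, 168.4]
ft_force: [-0.3, -0.7, 3.1]
```

```bash
for i in 1 2; do python3 -m pendant '{"grip":[-1,-1,-1],"linear":[[0,0,0.8],[0,0,0],[0,0,0]],"angular":[[0,0,0],[0,0,0],[0,0,0]]}' | egrep 'ee_pos|ft_f|orient'; done;  for i in 1 2 3; do python3 -m pendant '{"grip":[-1,-1],"linear":[[0,0,0],[0,0,0]],"angular":[[0,0,0],[0,0,0]]}' | egrep 'ft_f'; done
python3 - <<'E'
from h import *
import cv2
im=ctrl.get_image("scene")
# dark nose just above block: darkest rows near tip; cross line profile and tip columns
x,y=422,228
print(im[y:y+18,x-4:x+14].max(2))
E
```

```text
ee_pos: [633.0, 52.3, 167.6]
orientation: [1.983, 2.436, 0.001]
ft_force: [0.1, -0.8, 5.5]
ee_pos: [633.1, 52.3, 166.9]
orientation: [1.983, 2.436, 0.001]
ft_force: [-0.1, 0.4, 5.5]
ft_force: [-0.4, -0.3, 6.2]
ft_force: [0.5, -0.1, 5.8]
ft_force: [-0.5, 0.3, 6.5]
[[116  72 150 146 146  76  60  62  76  81  87  93  94  98  93  86  90 151]
 [100  74  58  66  54  68  53  67  79  83  89  93  95  99  92  87 112 132]
 [ 53  53  53  55  59  46  59  71  80  83  90  94  95  97  90  85 101 109]
 [ 56  58  58  57  60  54  64  74  80  85  95  93  96  98  90  72  77  69]
 [ 58  59  60  56  58  60  58  79  83  87  92  95  96  94  89  40  93  66]
 [ 60  57  59  57  56  59  51  73  89  93  97  97  99  94  97  82 119  86]
 [ 56  58  59  59  58  60  63  36  77  81  86  89  88  76  87 134 126 120]
 [ 56  60  60  60  65  56  71  19  24  35  45  50  45  58  72 118 126 125]
 [ 52  60  61  53  81  55  63  21  31  38  35  39  43  65  60  82 114 124]
 [ 53  63  62  52  78  99  34  25  33  37  42  43  56  65  60  57  76 110]
 [ 63  64  64  64  54 125  70  26  31  36  39  38  59  61  60  57  54  81]
 [ 60  59  60  65  60  61 102  33  50  51  52  43  61  59  82  79 111  89]
 [ 52  54  53  60  59  48  73  52  76  75  85  80  94  81 109  95 146  89]
 [ 54  53  52  49  50  49  56  52  72  83  82  98 107  92  92  67  56  58]
 [ 53  50  50  71  70 101  80  72  60 124  71  67  57  58  60  60  63  60]
 [ 68 101  69  92  80 131  78  85  57 132 105  55  60  62  63  64  62  63]
 [ 83 130  79  82  50  60  52  54  59  60 122  79  58  61  63  63  62  60]
 [ 60  48  61  62  62  62  64  63  61  60  76 109  81  57  62  61  60  60]]
```

Contact force is about 7.7 N, so the nose is in about 2.8 mm, and the tip is within about 1 px (2 mm) of the cross. I'll hand in.

```bash
python3 -c "
from workcell import ctrl
print(ctrl.close_job())"
```

```text
the job is handed in; nothing more can be done
None
```

I handed in the job with the vise wound to about 8.5 rad and the punch held upright within about 2 mm of the cross, pressing about 8 N (nose about 3 mm in). No result came back, and jaw force wasn't measured, so "tight" is judged from the crank angle.

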